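Seat a spare handpiece in the runout stand

TASK

Get the thicker spare handpiece ready for its runout check: pull the tilt-out bin forward until it rests open and draw that handpiece out by its tail. Lay it down on the worktop and let go, take it again by its slimmer nose, lay its thick body in the V of the runout stand with the tail toward the back stop, and push it home until it bears on both flanks and the stop. Finish with it resting there and the bin tilted shut again, the slim handpiece still in it; do not knock the cast, felt wheel or jar about.

Things in the scene. Friction and masses are not known exactly. Their poses are not given: they have to be found in the camera images.
- spare_handpiece: The thicker of the two spare lab handpieces: steel, no hose, 165 mm long, 0.2 kg, standing nose down in an outer slot of the bin (not the black one in the cradle). From the tail face: dark body 28 mm across, 85 long; hexagonal anti-roll collar 10 long; cone 8; nose sleeve 20 across, 44 long; tip 18. Origin on its axis 65 mm from the tail face; z axis points to the tail. Lying: axis 14 mm up.
- handpiece_tail (a point): Centre of the handpiece's flat tail face. Bin shut: 182 mm above the worktop, under the hood. Bin open: about 59 mm of the tail stand out past the top edge of the front panel, free to grip from above, sloping up toward the room side (27 degrees above level).
- handpiece_nose (a point): On the handpiece's axis in the slim nose sleeve, 125 mm from the tail face: where to take it for the V. The hexagonal collar (28 mm across flats) keeps it from rolling on the bench.
- bin_unit: White cabinet, 208 wide, 66 deep, 200 mm high, fixed, with one grey tilt-out bin. Origin on the worktop under the bin's pivot line at the front; own x points into the cabinet, y to its left. Hood at 194 to 200 mm over both outer slots (nothing lifts out while shut), cut away over the middle 96 mm. Slots 24 mm wide at y = +60 and -60 mm; middle bay empty.
- bin_pivot (a point): Middle of the pivot line, 12 mm above the worktop, along the cabinet's y axis. Seen from it in the shut bin: floor 5 mm up, front panel 112 mm high and 184 wide, rear wall 36 mm behind the panel and 70 mm high, slot ribs 57 mm high. Draw the handpiece out along its own axis some 80 mm before lifting.
- bin (a joint): Tilt of the bin, rad: 0 shut (upright), 1.1 fully open, leaning out of the cabinet about the pivot line onto its stop. Lightly damped; its weight pulls it shut below about 0.25 and on to the open stop beyond that, and holds it there.
- bin_handle (a point): Middle of the bin's handle: steel bail with a level round bar 10 mm thick (12 over its dark sleeve), straight over 52 mm along the cabinet's y axis, on two legs 68 mm apart. Shut: 177 mm above the worktop, 9 mm in front of the pivot line; swings at 165 mm radius. Free before and behind it for fingers, also when open.
- slim_handpiece: A slimmer spare handpiece, plain round, 19 mm across, 150 mm long, no collar, standing in the bin's other outer slot, where it stays. Origin on its axis 75 mm above its lower end, z axis along it, up.
- runout_stand: Fixed steel stand: base plate 134 x 84 x 12 mm, on it a 90 degree V-block 78 mm long with a back stop at its +x end and a small dial gauge on a 117 mm post behind the stop. Origin on the worktop under mid-V; own x runs along the V to the stop. Apex of the V 26 mm up, flanks' upper edges 50 mm up and 48 mm apart. Slick ground steel. The base plate ends at x = -52 mm; a seated nose overhangs it.
- v_seat (a point): Where the centre of the tail face sits when home: on the back stop's face (own x = +39 mm of the stand), 45.8 mm above the worktop, which is also the height of the seated handpiece's axis. The stop is a plate 46 mm wide, up to 68 mm high. Axes as the stand's.
- v_left: Left (+y of the stand) half of the V-block with its flank; origin as the stand's.
- v_right: Right (-y of the stand) half of the V-block with its flank; origin as the stand's.
- back_stop: Back stop plate at the closed end of the V; origin as the stand's.
- plaster_cast: Bystander: yellow plaster jaw model, 51 x 66 x 31 mm, loose.
- felt_wheel: Bystander: dark felt polishing wheel lying flat, 36 mm across, 10 mm high, loose.
- small_jar: Bystander: small white jar with blue lid, 37 mm across, 50 mm high, loose.
Mind the look-alikes: they are no part of the job. Leave any orange or purple look-alike of the spare_handpiece alone.

How it is judged:
By the outcome, as a careful person would: the job done as asked, in the order asked, and still so for the second after the job is handed in, with the robot touching nothing.
It also fails if it takes over 72 s, if anything falls off the work surface, if the arm or the gripper's body presses on something with over 40 N, if the wrist force passes 120 N, or if a joint passes its speed limit or range.

ROBOT

A 6-joint arm with a two-finger parallel gripper is mounted at the origin on a cart in front of the work surface, level with it; the furniture and walls round the work are solid. World frame = base frame: x ahead of the robot, y to its left, z up, the work surface at z = 0. Lengths are in m, angles in rad, forces in N, time in s.
With the tool pointing down it reaches from about 0.4 to 0.825 m from the base axis. Payload 7 kg.
Tool frame: the origin (TCP) lies at the very end of the fingers, on their centre line; the grasp point (between the pads) lies 19 mm behind it; z points along the fingers, y is the line along which they close (so a half turn about z gives the same grasp; the last joint's range is limited). The gripper opens to 88 mm and grips with 3 to 60 N. Pads are 19 mm wide; open, the fingers measure 130 mm over their backs; the gripper's body (78 mm by 193 mm) begins 47 mm behind the grasp point.
Start: joints at [-0.974, 0.359, 0.012, 0, -1.224, -0.288], TCP at [0.205, -0.643, 0.227] pointing down, gripper open.
Joint ranges: [-3.07, 3.07], [-1.43, 2.12], [-1.02, 1.25], [-3.03, 1.67], [-3.05, -0], [-3.03, 3.03]. Speed limits (rad/s): [2.39, 2.39, 3.01, 3.14, 3.14, 3.14].

INTERFACE

Orientations are given as [roll, pitch, yaw] about the fixed x, y, z axes, in that order (R = Rz(yaw) Ry(pitch) Rx(roll)).
In Python, from station import arm, vision gives the robot as it stands. The module is installed in compiled form; this text tells all that it offers.
- The arm moves only by the tool jog_arm, never from a script. Its argument "steps" is a list that holds one entry, the list of rows, each a list of 7 numbers: the closure in counts, from 0 (fully open) to 255 (shut), then the shift along the tool's x, y, z scaled (see below), then the turn, a rotation vector about the tool's x, y, z scaled (see below). In form: [[[grip, dx, dy, dz, rx, ry, rz], ...]]. A call has 1 to 8 rows; each row is the pose to reach, as a shift and turn from the pose commanded when the call began, along the tool's axes at that moment; what a row does not reach only later rows make up. The controller multiplies each number of a shift by 250 mm and each number of a turn by 45 degrees. A row lasts 1/10 s, in which the tool goes at most 50 mm and 8.59 degrees, less where a joint would pass 70% of its speed; a pose out of reach is approached as far as the arm can. A call with a number of a shift or a turn outside -1 to 1 is refused whole. A call with a gripper value outside its range is refused whole. The fingers move at their own pace and stop on an object; "newtons" is the grip in N (left out, the last holds). Time passes only in rows, so rows that repeat a pose let the fingers close. It gives the time, the measured TCP pose, the force, the opening and the grip force at its end, in the units of the state.
- arm.get_state(): the state, without advancing time (a new reading comes with each control period).
- vision.grab_frame(name): name is "scene" or "top"; returns a dict with "color" (480x640x3 uint8, red, green, blue), "vfov" (degrees; the focal length in pixels is half the picture's height over the tangent of half this angle, whatever the lens; pixels are square), "cx", "cy" (the principal point, pixels), "extrinsics" (4x4, takes a point from world to camera coordinates). Camera axes: x right, y down, z forward; pixel columns grow to the right and rows downward; lengths in m; the calibration is good to about 2 mm. A picture is of the moment at which its call begins. There is no depth.
- arm.job_done(): hands the job in; it is judged then, once.
The state is a dict: "t": time; "q": joint angles; "qd": joint speeds; "joint_efforts": joint torques, N m; "eef_pos": TCP position; "ee_rot": TCP orientation; "force": force on the tool from outside, world axes, zero at the start; "moment": the same for the moment, N m; "width": finger opening in m; "gripper_force": force on a finger pad.
Only numpy, scipy, OpenCV 4.12 (cv2) and the standard library are available. Lean on these libraries where they do the work, as an engineer would, in place of code of your own. Each camera call takes 0.05 s, during which the arm holds its last target. There are 200 camera calls.

## Working session

There is one attempt and no reset: what is moved stays moved. The work goes in short steps, Python scripts to look and compute and a tool call to move; the robot and the scene stay as the last step left them, time stands still between calls to the robot, and variables do not carry over. Pictures are saved under pics/ and viewed, at most 10 in all, crops included, and the job is handed in when it is done.

Besides the shell and the picture viewer there is one more tool, called by a JSON object that holds its "method" and its "body". jog_arm: Moves the arm, as the interface text tells. Its arguments: {"type":"object","properties":{"steps":{"type":"array","items":{"type":"array","items":{"type":"array","items":{"type":"number"}}}},"newtons":{"type":"number"}},"required":["steps"]}

```bash
mkdir -p pics; cat > h.py <<'E'
import numpy as np, cv2
from station import arm, vision
from scipy.spatial.transform import Rotation as R
def grab(n,fn=None):
    f=vision.grab_frame(n)
    if fn: cv2.imwrite('pics/'+fn,f['color'][:,:,::-1])
    return f
def K(f):
    F=240/np.tan(np.radians(f['vfov'])/2); return F
def ray(f,u,v):
    E=np.array(f['extrinsics']);d=np.array([(u-f['cx'])/K(f),(v-f['cy'])/K(f),1.])
    return -E[:3,:3].T@E[:3,3],E[:3,:3].T@d
def onz(f,u,v,z):
    c,d=ray(f,u,v);return c+d*(z-c[2])/d[2]
def proj(f,p):
    E=np.array(f['extrinsics']);q=E[:3,:3]@np.array(p)+E[:3,3];return q[:2]/q[2]*K(f)+[f['cx'],f['cy']]
def tri(r1,r2):
    A=[];b=[]
    for c,d in (r1,r2):
        d=d/np.linalg.norm(d);P=np.eye(3)-np.outer(d,d);A.append(P);b.append(P@c)
    return np.linalg.lstsq(np.vstack(A),np.hstack(b),rcond=None)[0]
E
python3 - <<'E'
from h import *
np.set_printoptions(precision=4,suppress=True)
for n in('scene','top'):
    f=grab(n,n+'0.png');c,d=ray(f,f['cx'],f['cy']);print(n,f['vfov'],f['cx'],f['cy'],c,d)
print(arm.get_state())
E
```

```text
scene 52.88804376570087 312.8349360918965 243.3355143775208 [0.1406 0.2298 0.8953] [ 0.4503 -0.4559 -0.7677]
top 56.85396521564315 310.6304350436504 247.3547439181909 [ 0.5427 -0.1987  1.2741] [ 0.0497 -0.0102 -0.9987]
{'t': 0.1, 'q': array([-0.9739,  0.3593,  0.0112, -0.0003, -1.2241, -0.2881]), 'qd': array([ 0.0004, -0.0004,  0.0011,  0.0018,  0.0003,  0.0007]), 'joint_efforts': array([ -0.0016, -58.4163,  29.3752,   7.0156,   0.0102,  -0.    ]), 'eef_pos': array([ 0.205 , -0.6427,  0.2257]), 'ee_rot': array([ 3.1402, -0.0001, -2.8329]), 'force': array([-0.2546,  0.5705, -0.1451]), 'moment': array([ 0.0456,  0.0406, -0.0301]), 'gripper_force': 0.0, 'width': 0.08724135889965523}
```

View pics/scene0.png

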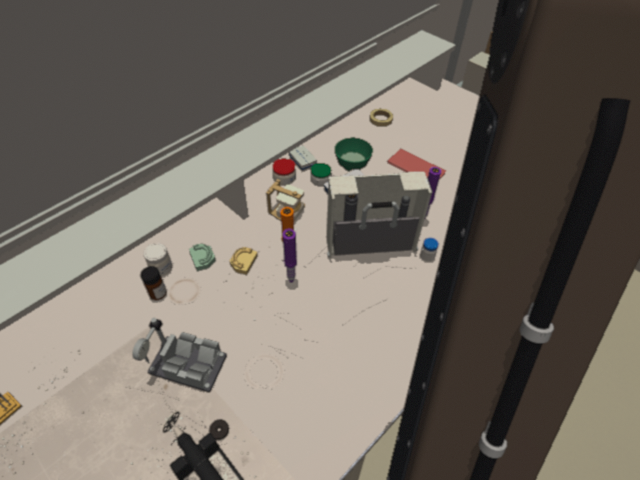

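View pics/top0.png

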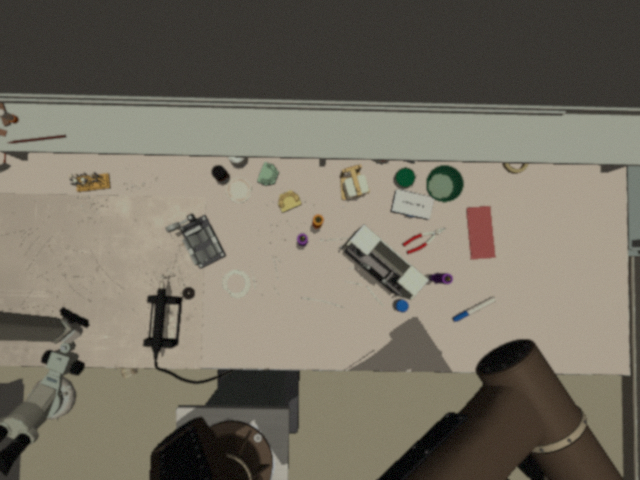

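The scene view shows the bin unit at about (375,215), handle around (380,210), the stand at (188,360), and the jar at (430,247). In the top view the bin is at (385,262), the stand at (203,243), the cast at (289,201) and the felt wheel at (188,293). I'll enlarge the bin and the stand from both views.

```bash
python3 - <<'E'
import cv2,numpy as np
s=cv2.imread('pics/scene0.png');t=cv2.imread('pics/top0.png')
def c(i,x,y,w,h,k): return cv2.resize(i[y:y+h,x:x+w],(400,300),interpolation=cv2.INTER_CUBIC)
a=np.vstack([np.hstack([c(s,310,160,140,105,0),c(t,330,215,120,90,0)]),np.hstack([c(s,120,310,120,90,0),c(t,150,200,100,75,0)])])
a=np.clip(a.astype(float)*1.5,0,255).astype(np.uint8)
cv2.imwrite('pics/crop1.png',a)
E
```

```text
(no output)
```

View pics/crop1.png

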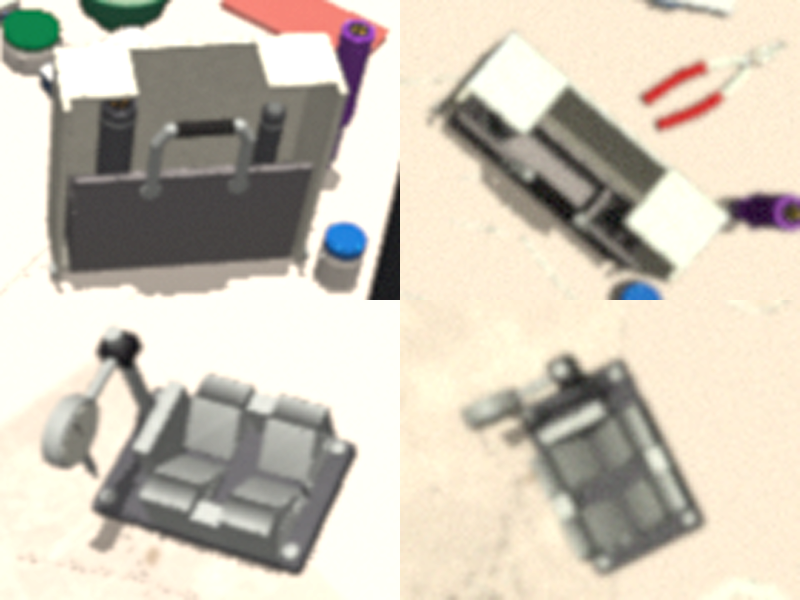

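The crops show the thick handpiece in the left (+y) slot, the slim one on the right, the handle sleeve at scene (382,205), and the stand with its stop toward the upper left in both views. Next I'll measure these.

```bash
python3 - <<'E'
from h import *
np.set_printoptions(precision=4,suppress=True)
s=grab('scene');t=grab('top')
def hood(f,x0,y0,x1,y1,thr):
    g=f['color'][y0:y1,x0:x1].astype(int); hsv=cv2.cvtColor(f['color'][y0:y1,x0:x1],cv2.COLOR_RGB2HSV)
    m=((hsv[...,2]>thr)&(hsv[...,1]<28)).astype(np.uint8)
    n,l,st,ce=cv2.connectedComponentsWithStats(m)
    out=[]
    for i in range(1,n):
        if st[i,4]>60:
            ys,xs=np.nonzero(l==i);r=cv2.minAreaRect(np.c_[xs+x0,ys+y0].astype(np.float32));out.append(r);print(st[i,4],r)
    return out
print('top');o=hood(t,335,215,440,305,150)
C=[onz(t,*r[0],0.2) for r in o];print(C)
for r in o: print(np.array([onz(t,*p,.2)[:2] for p in cv2.boxPoints(r)]))
print('scene');o=hood(s,320,165,430,215,120)
for r in o: print(np.array([onz(s,*p,.2)[:2] for p in cv2.boxPoints(r)]))
# handle sleeve
g=cv2.cvtColor(s['color'],cv2.COLOR_RGB2GRAY)[198:212,364:400];print(g)
# base plate corners, by hand from crops
for (u,v) in [(120+98/3.333,310+508/3.333-90),(120+300/3.333,310+572/3.333-90),(120+352/3.333,310+450/3.333-90)]:print('sc',onz(s,u,v,.012))
for (u,v) in [(600,572),(703,518),(622,362)]:print('tp',onz(t,150+(u-400)/4,200+(v-300)/4,.012))
E
```

```text
top
462 ((365.1460266113281, 239.19029235839844), (22.10694122314453, 21.3543643951416), 41.18592834472656)
412 ((412.5235290527344, 279.805908203125), (24.404678344726562, 21.150720596313477), 40.601295471191406)
[array([ 0.6186, -0.3419,  0.2   ]), array([ 0.5224, -0.4581,  0.2   ])]
[[ 0.6161 -0.3045]
 [ 0.656  -0.3382]
 [ 0.6212 -0.3792]
 [ 0.5815 -0.3455]]
[[ 0.5214 -0.4189]
 [ 0.5609 -0.452 ]
 [ 0.5233 -0.4974]
 [ 0.4839 -0.4642]]
scene
116 ((352.5, 174.0), (8.0, 21.0), 90.0)
[[ 0.6499 -0.3727]
 [ 0.6183 -0.405 ]
 [ 0.6015 -0.386 ]
 [ 0.6327 -0.3542]]
[[ 83  83  81  81  82  83  84  83  82  84  83  83  83  83  82  82  81  82
   83  84  83  84  84  85  84  83  83  84  84  85  83  83  84  85  85  85]
 [ 84  83  82  82  83  84  84  84  82  83  83  82  82  83  83  83  82  83
   83  83  83  84  85  84  83  85  84  84  83  83  82  82  82  82  83  83]
 [ 82  82  83  82  83  83  83  82  82  81  80  81  83  83  83  82  82  84
   83  83  84  83  83  82  80  81  80  80  84  86  84  83  82  82  82  84]
 [ 82  82  82  82  83  84  83  82  79  77  76  75  77  78  78  77  76  76
   75  76  73  
[... 1006 characters left out ...]
0  66  68  70  76  80
   78  80  81  80  80  80  81  82  81  82  82  76  65  62  71  83  87  69]
 [100  93  84  73  72  78  81  81  81  81  81  82  81  82  83  83  84  85
   86  86  86  85  85  84  84  84  84  85  85  80  69  62  65  72  73  57]
 [ 92  84  74  72  77  81  85  85  86  86  86  86  85  85  85  84  84  84
   85  85  85  85  84  84  85  85  84  86  86  80  70  64  64  65  60  47]
 [ 78  73  69  74  82  84  85  85  85  84  85  86  85  85  85  85  85  85
   85  85  85  85  85  85  85  85  85  85  84  79  69  65  64  64  58  46]]
sc [0.65   0.1624 0.012 ]
sc [0.5361 0.1024 0.012 ]
sc [0.5751 0.0342 0.012 ]
tp [0.5406 0.1009 0.012 ]
tp [0.5803 0.0291 0.012 ]
tp [0.6905 0.09   0.012 ]
```

```bash
cat >> h.py <<'E'
def go(p,Rt,st=None):
    st=st or arm.get_state();R0=R.from_euler('xyz',st['ee_rot'])
    d=R0.inv().apply(np.array(p)-st['eef_pos'])/.25; r=(R0.inv()*Rt).as_rotvec()/np.radians(45)
    return np.round(np.r_[d,r],4)
E
python3 - <<'E'
from h import *
np.set_printoptions(precision=4,suppress=True)
s=grab('scene');t=grab('top')
print('handle',onz(s,381.6,205.6,.179))
for n,f,(x0,y0,x1,y1) in(('s',s,(125,325,240,395)),('t',t,(172,205,232,275))):
    im=f['color'][y0:y1,x0:x1];hsv=cv2.cvtColor(im,cv2.COLOR_RGB2HSV);v=hsv[...,2];sat=hsv[...,1]
    m=((v<95)).astype(np.uint8); 
    m2=((sat<22)).astype(np.uint8)|m
    m=cv2.morphologyEx(m2,cv2.MORPH_OPEN,np.ones((3,3)))
    cs,_=cv2.findContours(m,cv2.RETR_EXTERNAL,cv2.CHAIN_APPROX_NONE);c=max(cs,key=cv2.contourArea)[:,0]+[x0,y0]
    w=np.array([onz(f,*p,.012)[:2] for p in c],np.float32)
    vis=im.copy();cv2.drawContours(vis,[c.reshape(-1,1,2)-np.array([x0,y0])],-1,(255,0,0),1)
    cv2.imwrite(f'pics/st_{n}.png',cv2.resize(vis[:,:,::-1],(400,400),interpolation=cv2.INTER_NEAREST))
    print(n,len(c),cv2.minAreaRect(w),cv2.boxPoints(cv2.minAreaRect(w)))
a=np.hstack([cv2.imread('pics/st_s.png'),cv2.imread('pics/st_t.png')]);cv2.imwrite('pics/st.png',np.clip(a*1.5,0,255).astype(np.uint8))
E
```

```text
handle [ 0.5329 -0.3688  0.179 ]
s 318 ((0.6419119238853455, 0.10353739559650421), (0.18659353256225586, 0.10425205528736115), 27.960115432739258) [[0.5351 0.1058]
 [0.5839 0.0138]
 [0.7488 0.1012]
 [0.6999 0.1933]]
t 155 ((0.6213827729225159, 0.10254926979541779), (0.1447920948266983, 0.08852530270814896), 28.21544647216797) [[0.5367 0.1073]
 [0.5785 0.0293]
 [0.7061 0.0978]
 [0.6642 0.1758]]
```

View pics/st.png

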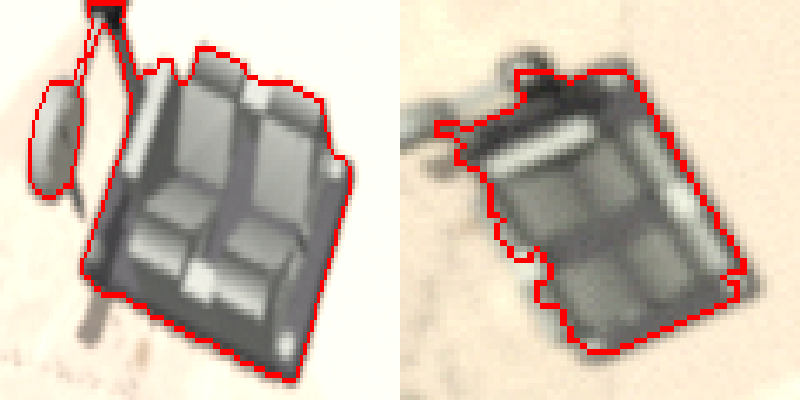

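Stand outlines agree in both views: yaw is about 28.2°, the origin is near (0.603, 0.089), and the plate measures 85 mm wide. Handle at (0.533, -0.369), which agrees with the hood geometry. I'll move over the handle.

```bash
python3 - <<'E'
from h import *
y=np.radians(-129.8)
print(go([.533,-.369,.25],R.from_euler('xyz',[np.pi,0,y])))
E
```

```text
[-1.5827e+00  6.4510e-01 -9.4900e-02  8.0000e-04  1.0000e-04 -7.2240e-01]
```

{"method": "jog_arm", "body": {"steps": [[[140,-0.8,0.32,-0.1,0,0,-0.72],[140,-0.8,0.32,-0.1,0,0,-0.72],[140,-0.8,0.32,-0.1,0,0,-0.72],[140,-0.8,0.32,-0.1,0,0,-0.72],[140,-0.8,0.32,-0.1,0,0,-0.72],[140,-0.8,0.32,-0.1,0,0,-0.72]]]}}

```text
t: 0.9
eef_pos: [0.3735, -0.5046, 0.2521]
ee_rot: [-3.141, 0.0, -2.265]
force: [0.2, 0.3, 0.4]
width: 0.0452
gripper_force: 0.0
```

```bash
python3 - <<'E'
from h import *
y=np.radians(-129.8);s=arm.get_state();print(s['q'],s['width'])
print(go([.533,-.369,.24],R.from_euler('xyz',[np.pi,0,y])))
E
```

```text
[-6.23140622e-01  2.66387012e-01 -6.07902532e-02 -1.24509462e-04
 -1.24257790e+00 -7.05369115e-02] 0.04523560184688551
[-8.248e-01 -1.438e-01  4.880e-02 -1.300e-03  2.000e-04  1.200e-03]
```

{"method": "jog_arm", "body": {"steps": [[[150,-0.825,-0.144,0.05,0,0,0],[150,-0.825,-0.144,0.05,0,0,0],[150,-0.825,-0.144,0.05,0,0,0],[150,-0.825,-0.144,0.05,0,0,0],[150,-0.825,-0.144,0.05,0,0,0],[150,-0.825,-0.144,0.05,0,0,0],[150,-0.825,-0.144,0.05,0,0,0]]]}}

```text
t: 1.6
eef_pos: [0.5305, -0.3717, 0.2387]
ee_rot: [3.141, -0.0, -2.268]
force: [-0.2, -0.2, 0.9]
width: 0.0361
gripper_force: 0.0
```

```bash
python3 - <<'E'
from h import *
y=np.radians(-129.8);s=arm.get_state();print(s['eef_pos'],s['width'])
print(go([.533,-.369,.158],R.from_euler('xyz',[np.pi,0,y])))
grab('scene','s1.png')
i=cv2.imread('pics/s1.png')[110:290,260:500];cv2.imwrite('pics/s1c.png',cv2.resize(i,(800,600),interpolation=cv2.INTER_CUBIC))
E
```

```text
[ 0.53049449 -0.37172887  0.23874666] 0.03613063124934314
[-0.015  -0.0009  0.323   0.0009 -0.0006 -0.0036]
```

View pics/s1c.png

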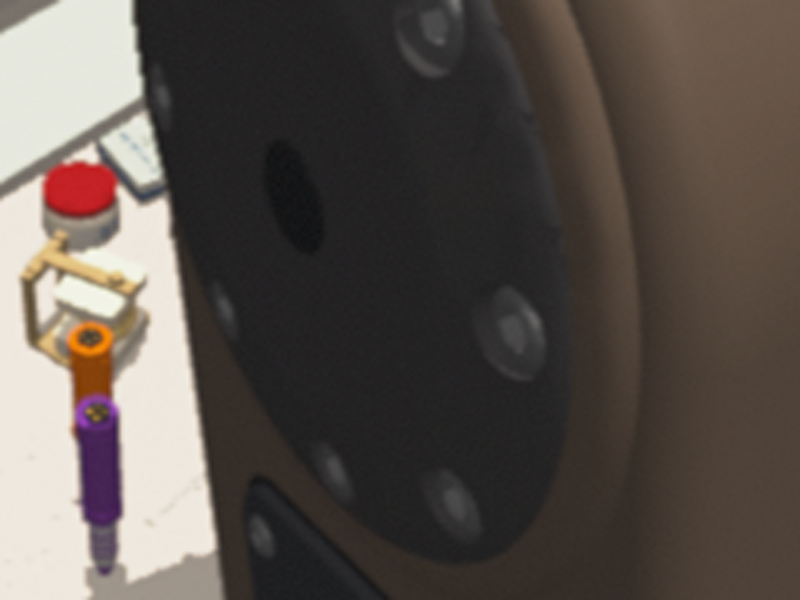

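The arm hides the bin in this view, so I'll descend by calculation: there is ±12 mm of clearance to the bar. I'll watch the force.

{"method": "jog_arm", "body": {"steps": [[[150,-0.015,0,0.1,0,0,0],[150,-0.015,0,0.2,0,0,0],[150,-0.015,0,0.26,0,0,0],[150,-0.015,0,0.32,0,0,0],[150,-0.015,0,0.325,0,0,0]]]}}

```text
t: 2.15
eef_pos: [0.5314, -0.3689, 0.1559]
ee_rot: [3.138, -0.001, -2.27]
force: [-0.0, -0.3, -0.4]
width: 0.036
gripper_force: 0.0
```

{"method": "jog_arm", "body": {"steps": [[[190,0,0,0,0,0,0],[230,0,0,0,0,0,0],[240,0,0,0,0,0,0],[240,0,0,0,0,0,0],[240,0,0,0,0,0,0]]], "newtons": 10}}

```text
t: 2.65
eef_pos: [0.5341, -0.3685, 0.1588]
ee_rot: [-3.14, 0.0, -2.267]
force: [0.1, -1.7, 3.4]
width: 0.0094
gripper_force: 10.0
```

Gripped (9.4 mm, 10 N). Next I'll swing the bin open along the arc.

{"method": "jog_arm", "body": {"steps": [[[240,0,0.05,0.005,0,0,0],[240,0,0.098,0.013,0,0,0],[240,0,0.146,0.025,0,0,0],[240,0,0.193,0.04,0,0,0],[240,0,0.238,0.059,0,0,0],[240,0,0.283,0.081,0,0,0]]]}}

```text
t: 3.25
eef_pos: [0.4785, -0.3222, 0.1371]
ee_rot: [3.142, -0.0, -2.267]
force: [2.4, -4.0, -7.5]
width: 0.0093
gripper_force: 10.0
```

{"method": "jog_arm", "body": {"steps": [[[240,0,0.042,0.026,0,0,0],[240,0,0.083,0.054,0,0,0],[240,0,0.12,0.086,0,0,0],[240,0,0.157,0.12,0,0,0],[240,0,0.19,0.158,0,0,0],[240,0,0.22,0.197,0,0,0],[240,0,0.255,0.252,0,0,0]]]}}

```text
t: 3.95
eef_pos: [0.4318, -0.283, 0.0748]
ee_rot: [-3.137, 0.0, -2.266]
force: [6.8, -17.8, -9.4]
width: 0.0094
gripper_force: 10.0
```

The bin is well past its tipping point, at about 1.0 rad. I'll open the fingers and let it settle on its stop, then go up.

{"method": "jog_arm", "body": {"steps": [[[200,0,0.02,0.04,0,0,0],[170,0,0.02,0.05,0,0,0],[150,0,0.02,0.05,0,0,0],[150,0,0.02,0.05,0,0,0],[150,0,0.02,-0.1,0,0,0],[150,0,0.02,-0.3,0,0,0],[150,0,0.02,-0.5,0,0,0],[150,0,0.02,-0.6,0,0,0]]]}}

```text
t: 4.75
eef_pos: [0.428, -0.2791, 0.2297]
ee_rot: [-3.136, 0.002, -2.267]
force: [1.9, -0.1, 0.8]
width: 0.0359
gripper_force: 0.0
```

{"method": "jog_arm", "body": {"steps": [[[100,0.4,0.8,-0.3,0,0,0],[0,0.4,0.8,-0.3,0,0,0],[0,0.4,0.8,-0.3,0,0,0],[0,0.4,0.8,-0.3,0,0,0],[0,0.4,0.8,-0.3,0,0,0],[0,0.4,0.8,-0.3,0,0,0]]]}}

```text
t: 5.35
eef_pos: [0.2064, -0.2265, 0.3018]
ee_rot: [-3.136, 0.003, -2.267]
force: [1.1, 0.4, -0.2]
width: 0.0786
gripper_force: 0.0
```

```bash
python3 - <<'E'
from h import *
grab('scene','s2.png');grab('top','t2.png')
i=np.vstack([cv2.imread('pics/s2.png'),cv2.imread('pics/t2.png')])
a=cv2.resize(cv2.imread('pics/s2.png')[120:330,250:460],(400,400),interpolation=cv2.INTER_CUBIC)
b=cv2.resize(cv2.imread('pics/t2.png')[210:350,310:450],(400,400),interpolation=cv2.INTER_CUBIC)
cv2.imwrite('pics/c2.png',np.clip(np.hstack([a,b])*1.4,0,255).astype(np.uint8))
E
```

```text
(no output)
```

View pics/c2.png

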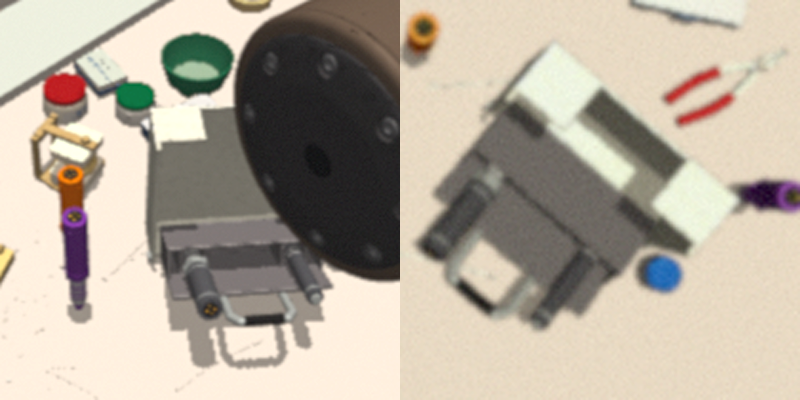

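The picture shows the bin resting open with the tails exposed. The thick tail face is at scene ≈(360,282) and top ≈(322,296), the handle sleeve at scene (389,287) and top (337,313). I'll triangulate against the predictions.

```bash
python3 - <<'E'
from h import *
np.set_printoptions(precision=4,suppress=True)
s=grab('scene');t=grab('top')
print('tail',tri(ray(s,359.7,282.2),ray(t,321.6,296.5)),'pred .468 -.237 .105')
print('hand',tri(ray(s,389.1,287.5),ray(t,336.6,312.6)),'pred .424 -.278 .079')
print(proj(s,[.468,-.237,.105]),proj(t,[.468,-.237,.105]))
print(proj(s,[.424,-.278,.079]),proj(t,[.424,-.278,.079]))
# axis of dark body in top
for n,f,(x0,y0,x1,y1) in(('t',t,(316,270,345,302)),('s',s,(340,250,368,292))):
    hsv=cv2.cvtColor(f['color'][y0:y1,x0:x1],cv2.COLOR_RGB2HSV);m=(hsv[...,2]<55).astype(np.uint8)
    k,l,st,ce=cv2.connectedComponentsWithStats(m);i=1+np.argmax(st[1:,4]);ys,xs=np.nonzero(l==i)
    r=cv2.minAreaRect(np.c_[xs+x0,ys+y0].astype(np.float32));print(n,st[i],r);print(cv2.boxPoints(r))
E
```

```text
tail [ 0.4716 -0.2423  0.0924] pred .468 -.237 .105
hand [ 0.4277 -0.2846  0.0759] pred .424 -.278 .079
[359.9019 281.1537] [319.6587 298.0781]
[388.335  289.5549] [334.3396 314.2219]
t [  6   6  18  19 131] ((330.8000183105469, 285.10003662109375), (9.399999618530273, 18.400001525878906), 36.869895935058594)
[[321.52   289.64  ]
 [332.56   274.92  ]
 [340.08   280.5601]
 [329.04   295.28  ]]
s [14 27 12 10 70] ((359.89996337890625, 281.70001220703125), (8.854375839233398, 10.751744270324707), 71.56504821777344)
[[353.4 279.2]
 [363.6 275.8]
 [366.4 284.2]
 [356.2 287.6]]
```

```bash
python3 - <<'E'
from h import *
np.set_printoptions(precision=4,suppress=True,linewidth=200)
s=grab('scene');t=grab('top')
def dark(f,x0,y0,x1,y1,th):
    v=f['color'][y0:y1,x0:x1].max(2);m=(v<th).astype(np.uint8)
    k,l,st,ce=cv2.connectedComponentsWithStats(m);i=1+np.argmax(st[1:,4]);ys,xs=np.nonzero(l==i)
    w=np.clip(th+25-v[l==i],1,None).astype(float);c=np.array([np.average(xs,weights=w)+x0,np.average(ys,weights=w)+y0]);print(st[i],c);return c
cs=dark(s,377,281,402,294,60);ct=dark(t,327,305,346,320,60)
print('sleeve',tri(ray(s,*cs),ray(t,*ct)), onz(t,*ct,.079),onz(s,*cs,.079))
print(t['color'][304:321,326:348].max(2))
print('tail');print(t['color'][276:304,312:344].max(2))
print('tail s');print(s['color'][268:294,346:372].max(2))
E
```

```text
[ 2  4 20  6 93] [388.6361 287.4337]
[ 3  4 13 10 37] [335.8211 313.577 ]
sleeve [ 0.4262 -0.2817  0.0806] [ 0.4258 -0.2819  0.079 ] [ 0.4269 -0.2825  0.079 ]
[[106 102 110 116 125 148 153 160 157 154 158 166 165 166 167 165 165 166 166 166 167 165]
 [103 104 113 115 123 149 158 165 158 156 158 163 165 164 159 158 162 166 165 165 166 165]
 [104 104 112 116 116 134 146 158 163 158 166 166 163 163 156 148 155 161 161 169 167 166]
 [113 107 117 117 104 105 120 144 158 163 166 166 166 165 159 151 155 159 162 164 166 167]
 [124 111 113 107  84  69  80 112 138 154 161 166 167 165 163 161 161 160 164 166 166 165]
 [139 122 107  87  61  40  45  72 106 136 154 161 166 166 167 167 165 164 165 166 164 160]
 [158 145 121  88  57  32  28  38  67 107 133 152 164 165 167 166 165 168 167 163 162 147]
 [164 158 147 117  79  53  28  24  38  71 100 132 155 161 165 166 167 165 167 166 157 134]
 [164 166 158 145 119  85  57  33  24  41  62 100 128 150 156 165 165 167 167 160 143 119]
 [165 166 164 161 145 120  90  60  37  27  37  55  85 117 143 156 163 163 161 145 125 112]
 [166 165 167 165 163 148 127  
[... 6370 characters left out ...]
  70  66  67  73  83  90 101 110 112 110  99  87  89  97]
 [113 111 112 111 112 112 113 111 113 112 108 101  96  95  97 102 107 109 111 112 112 112 107  97  87  85]
 [112 111 111 112 112 112 111 112 111 112 111 111 110 110 110 111 112 112 112 112 111 112 111 109 104  95]
 [112 111 111 111 111 112 112 112 110 113 112 112 113 112 112 113 113 112 111 112 111 113 113 115 113 111]
 [112 112 113 113 111 113 112 112 112 112 112 112 112 112 113 118 127 122 114 111 115 130 138 139 140 140]
 [118 128 122 113 111 112 112 112 111 111 112 112 111 115 129 144 157 141 117 111 123 155 173 178 178 178]
 [145 157 140 118 111 112 112 112 112 112 111 111 111 122 156 176 177 148 118 110 120 153 178 185 187 186]]
```

```bash
cat >> h.py <<'E'
yaw=np.radians(-39.4)
f_=np.array([-np.cos(yaw),-np.sin(yaw),0]); Z=np.array([0,0,1.])
def tilt(deg):
    c,s=np.cos(np.radians(deg)),np.sin(np.radians(deg)); a=f_*c+Z*s; n=f_*s-Z*c
    return a,n,R.from_matrix(np.c_[-a,np.cross(n,-a),n])
tail=np.array([.469,-.238,.105])
E
python3 - <<'E'
from h import *
np.set_printoptions(precision=4,suppress=True)
s=grab('scene');t=grab('top')
print('purple base',onz(s,291,281,0),'top',tri(ray(s,290,234),ray(t,302,240)))
print('orange top',tri(ray(s,287.3,211),ray(t,317.5,221)))
a,n,Rt=tilt(27);G=tail-.027*a;P=G+.012*n
print(G,P,Rt.as_euler('xyz'))
for sy in(-1,1):
  for zz in (-.054-.012,-.15): print('body end',P+n*zz+Rt.apply([0,sy*.0965,0]))
print('to pre',go(P-n*.08,Rt), arm.get_state()['q'])
E
```

```text
purple base [ 0.6216 -0.188   0.    ] top [ 0.6162 -0.1876  0.1673]
orange top [ 0.6645 -0.2254  0.1698]
[ 0.4876 -0.2533  0.0927] [ 0.4834 -0.2498  0.0821] [ 3.1416  0.4712 -0.6877]
body end [ 0.5678 -0.1943  0.1409]
body end [ 0.5973 -0.2185  0.2157]
body end [ 0.4453 -0.3434  0.1409]
body end [ 0.4748 -0.3676  0.2157]
to pre [-0.6348 -1.0453  0.58   -0.4702 -0.4681 -1.9712] [-0.1557 -0.3616 -0.5448 -0.0001 -1.3898 -0.5408]
```

{"method": "jog_arm", "body": {"steps": [[[0,-0.32,-0.53,0,0,0,-0.99],[0,-0.32,-0.53,0,0,0,-0.99],[0,-0.32,-0.53,0,0,0,-0.99],[0,-0.32,-0.53,0,0,0,-0.99],[0,-0.32,-0.53,0,0,0,-0.99],[0,-0.32,-0.53,0,0,0,-0.99]]]}}

```text
t: 6.35
eef_pos: [0.3627, -0.2507, 0.2982]
ee_rot: [3.138, 0.001, -1.487]
force: [-0.7, -0.5, 0.1]
width: 0.0877
gripper_force: 0.0
```

```bash
python3 - <<'E'
from h import *
a,n,Rt=tilt(27);G=tail-.027*a;P=G+.012*n
print(go(P-n*.11,tilt(0)[2]), arm.get_state()['q'])
E
```

```text
[ 0.1769 -0.6261  0.4703  0.0035  0.0027 -1.0172] [-1.54744807e-01 -8.14613574e-02 -3.48125579e-01 -4.00559655e-05
 -1.30753720e+00  2.38996547e-01]
```

{"method": "jog_arm", "body": {"steps": [[[0,0.17,-0.6,0.2,0,0,-1],[0,0.17,-0.6,0.2,0,0,-1],[0,0.17,-0.6,0.2,0,0,-1],[0,0.17,-0.6,0.2,0,0,-1],[0,0.17,-0.6,0.2,0,0,-1],[0,0.17,-0.6,0.2,0,0,-1]]]}}

```text
t: 6.95
eef_pos: [0.5153, -0.2809, 0.248]
ee_rot: [3.14, 0.002, -0.703]
force: [-0.6, 0.1, 0.8]
width: 0.0875
gripper_force: 0.0
```

```bash
python3 - <<'E'
from h import *
a,n,Rt=tilt(27);G=tail-.027*a;P=G+.012*n
print(go(P-n*.09,Rt), arm.get_state()['q'])
E
```

```text
[-0.0135 -0.0153  0.343  -0.0027 -0.5969 -0.0191] [-1.66151896e-01  2.03058605e-01 -1.53931672e-01  3.31144822e-06
 -1.21657715e+00  1.03433665e+00]
```

{"method": "jog_arm", "body": {"steps": [[[60,0,-0.015,0.1,0,-0.2,-0.02],[100,0,-0.015,0.15,0,-0.4,-0.02],[100,-0.01,-0.015,0.25,0,-0.6,-0.02],[100,-0.013,-0.015,0.343,0,-0.6,-0.02],[100,-0.013,-0.015,0.343,0,-0.6,-0.02],[100,-0.013,-0.015,0.343,0,-0.6,-0.02]]]}}

```text
t: 7.55
eef_pos: [0.5149, -0.2762, 0.164]
ee_rot: [-3.139, 0.47, -0.689]
force: [0.6, -0.4, 1.5]
width: 0.0539
gripper_force: 0.0
```

```bash
python3 - <<'E'
from h import *
a,n,Rt=tilt(27);G=tail-.027*a;P=G+.012*n
print(go(P,Rt), arm.get_state()['width'])
grab('top','t3.png');grab('scene','s3.png')
a=cv2.resize(cv2.imread('pics/s3.png')[120:330,250:460],(400,400),interpolation=cv2.INTER_CUBIC)
b=cv2.resize(cv2.imread('pics/t3.png')[210:350,270:410],(400,400),interpolation=cv2.INTER_CUBIC)
cv2.imwrite('pics/c3.png',np.clip(np.hstack([a,b])*1.4,0,255).astype(np.uint8))
E
```

```text
[ 0.002  -0.0006  0.3667 -0.0036 -0.0015 -0.0019] 0.053851522410554034
```

View pics/c3.png

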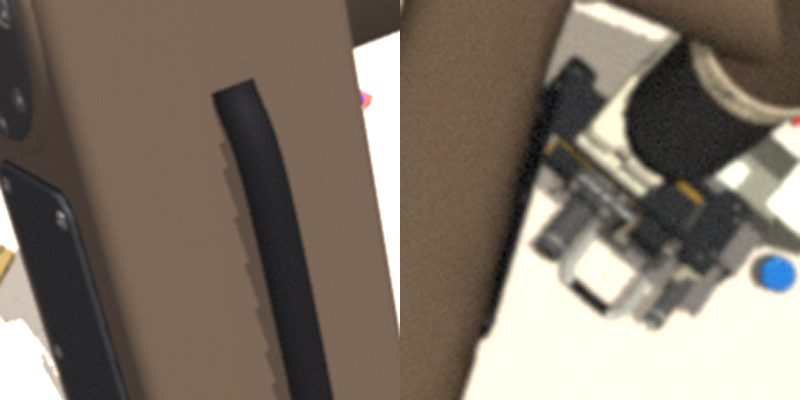

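The top view shows the gripper lined up over the thick handpiece's tail (crop ≈(565,225)), with the jar clear at (775,272). I'll descend and grip.

{"method": "jog_arm", "body": {"steps": [[[100,0,0,0.12,0,0,0],[100,0,0,0.22,0,0,0],[100,0,0,0.3,0,0,0],[100,0,0,0.345,0,0,0],[100,0,0,0.365,0,0,0],[100,0,0,0.365,0,0,0]]]}}

```text
t: 8.25
eef_pos: [0.4836, -0.2493, 0.0838]
ee_rot: [-3.137, 0.469, -0.687]
force: [-0.1, 0.2, 0.2]
width: 0.0537
gripper_force: 0.0
```

{"method": "jog_arm", "body": {"steps": [[[140,0,0,0,0,0,0],[180,0,0,0,0,0,0],[220,0,0,0,0,0,0],[220,0,0,0,0,0,0]]], "newtons": 40}}

```text
t: 8.65
eef_pos: [0.4833, -0.2496, 0.0827]
ee_rot: [-3.138, 0.471, -0.688]
force: [-0.9, -2.7, 0.3]
width: 0.0272
gripper_force: 40.2
```

Gripped at 27 mm. I'll draw it out along its axis.

{"method": "jog_arm", "body": {"steps": [[[220,-0.05,0,0,0,0,0],[220,-0.1,0,0,0,0,0],[220,-0.16,0,0,0,0,0],[220,-0.23,0,0,0,0,0],[220,-0.3,0,0,0,0,0],[220,-0.36,0,0,0,0,0],[220,-0.42,0,0,0,0,0],[220,-0.42,0,0,0,0,0]]]}}

```text
t: 9.45
eef_pos: [0.41, -0.1889, 0.1317]
ee_rot: [-3.136, 0.47, -0.686]
force: [0.7, -0.3, -1.7]
width: 0.027
gripper_force: 40.0
```

{"method": "jog_arm", "body": {"steps": [[[220,-0.07,0,-0.14,0,0,0],[220,-0.145,0,-0.285,0,0,0],[220,-0.145,0,-0.285,0,0.2,0],[220,-0.145,0,-0.285,0,0.4,0],[220,-0.145,0,-0.285,0,0.6,0],[220,-0.145,0,-0.285,0,0.6,0]]]}}

```text
t: 10.05
eef_pos: [0.4073, -0.1893, 0.2103]
ee_rot: [-3.137, -0.005, -0.688]
force: [-0.9, 0.9, -1.9]
width: 0.0272
gripper_force: 40.0
```

```bash
cat >> h.py <<'E'
sy=np.radians(28.2);u=np.array([np.cos(sy),np.sin(sy),0]);RS=R.from_euler('xyz',[np.pi,0,sy-np.pi])
lay=np.array([.535,-.06,0])
E
python3 - <<'E'
from h import *
print(go(lay-.027*u+Z*.2,RS),arm.get_state()['q'])
E
```

```text
[ 2.4900e-02 -6.2380e-01  4.4500e-02 -1.0100e-02  2.3000e-03  2.4975e+00] [ 5.40922698e-03 -1.42947511e-02 -4.88824599e-01 -9.39526711e-04
 -1.08943742e+00  8.77917282e-01]
```

{"method": "jog_arm", "body": {"steps": [[[220,0.02,-0.2,0,0,0,1],[220,0.02,-0.3,0,0,0,1],[220,0.02,-0.4,0,0,0,1],[220,0.02,-0.5,0,0,0,1],[220,0.02,-0.6,0,0,0,1],[220,0.02,-0.62,0,0,0,1]]]}}

```text
t: 10.65
eef_pos: [0.5147, -0.0721, 0.2103]
ee_rot: [-3.14, 0.003, -1.479]
force: [-0.2, -0.1, -2.3]
width: 0.0275
gripper_force: 40.0
```

{"method": "jog_arm", "body": {"steps": [[[220,0,0,0,0,0,1],[220,0,0,0,0,0,1],[220,0,0,0,0,0,1],[220,0,0,0,0,0,1],[220,0,0,0,0,0,1],[220,0,0,0,0,0,1]]]}}

```text
t: 11.25
eef_pos: [0.5131, -0.0737, 0.2104]
ee_rot: [3.141, 0.003, -2.266]
force: [0.8, -0.3, -2.2]
width: 0.0271
gripper_force: 40.0
```

```bash
python3 - <<'E'
from h import *
print(go(lay-.027*u+Z*.06,RS),arm.get_state()['q'])
E
```

```text
[0.0037 0.0078 0.6015 0.0019 0.0035 0.4886] [ 0.23428636  0.11177    -0.35291164 -0.00283533 -1.10429691 -0.92791168]
```

{"method": "jog_arm", "body": {"steps": [[[220,0,0,0.15,0,0,0.49],[220,0,0,0.3,0,0,0.49],[220,0,0,0.45,0,0,0.49],[220,0,0,0.6,0,0,0.49],[220,0,0,0.65,0,0,0.49],[220,0,0,0.65,0,0,0.49]]]}}

```text
t: 11.85
eef_pos: [0.512, -0.0737, 0.0457]
ee_rot: [3.139, -0.002, -2.645]
force: [-0.5, 0.2, -1.5]
width: 0.0271
gripper_force: 40.0
```

```bash
python3 - <<'E'
from h import *
np.set_printoptions(precision=4,suppress=True)
s=arm.get_state();print(s['eef_pos'],s['ee_rot'],s['force'],s['moment'])
grab('scene','s4.png')
print(proj(grab('scene'),s['eef_pos']))
cv2.imwrite('pics/s4c.png',np.clip(cv2.resize(cv2.imread('pics/s4.png')[240:440,130:400],(800,593),interpolation=cv2.INTER_CUBIC)*1.4,0,255).astype(np.uint8))
E
```

```text
[ 0.512  -0.0737  0.0457] [ 3.1385 -0.0018 -2.6453] [-0.5202  0.1903 -1.5022] [ 0.0307 -0.0323  0.0265]
[286.2272 332.8624]
```

View pics/s4c.png

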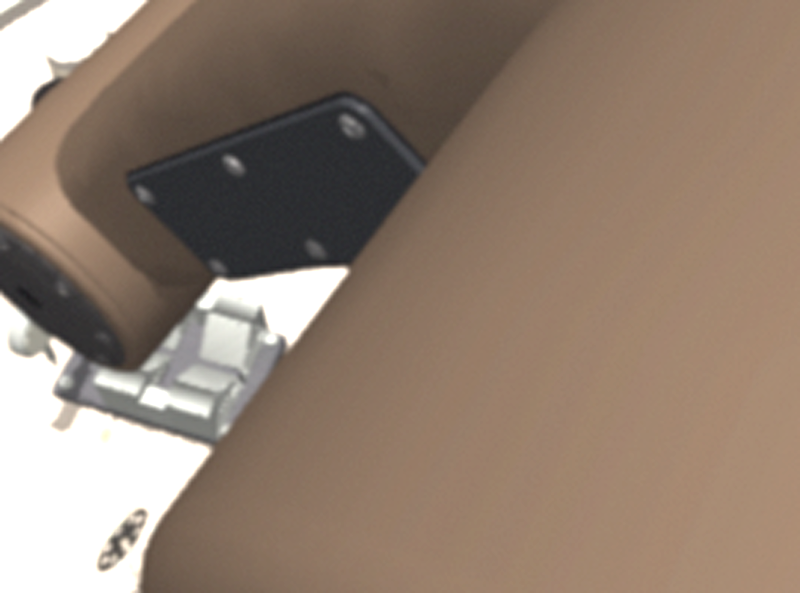

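The arm hides the handpiece here, so I'll lower by feel.

{"method": "jog_arm", "body": {"steps": [[[220,0,0,0.06,0,0,0],[220,0,0,0.1,0,0,0],[220,0,0,0.13,0,0,0],[220,0,0,0.15,0,0,0],[220,0,0,0.15,0,0,0]]]}}

```text
t: 12.45
eef_pos: [0.5134, -0.0732, 0.0103]
ee_rot: [3.14, 0.003, -2.645]
force: [0.1, -1.1, -2.5]
width: 0.0271
gripper_force: 40.0
```

{"method": "jog_arm", "body": {"steps": [[[220,0,0,0.007,0,0,0],[220,0,0,0.014,0,0,0],[220,0,0,0.014,0,0,0]]]}}

```text
t: 12.75
eef_pos: [0.5138, -0.0731, 0.0073]
ee_rot: [3.14, 0.004, -2.645]
force: [0.7, -0.0, -1.6]
width: 0.0271
gripper_force: 40.0
```

{"method": "jog_arm", "body": {"steps": [[[220,0,0,0.008,0,0,0],[220,0,0,0.014,0,0,0],[220,0,0,0.014,0,0,0]]]}}

```text
t: 13.05
eef_pos: [0.5137, -0.0734, 0.0062]
ee_rot: [3.141, 0.004, -2.644]
force: [-10.3, 0.7, 29.4]
width: 0.027
gripper_force: 40.0
```

Contact with the bench (29 N). I'll release and rise.

{"method": "jog_arm", "body": {"steps": [[[200,0,0,-0.008,0,0,0],[150,0,0,-0.008,0,0,0],[100,0,0,-0.008,0,0,0],[100,0,0,-0.008,0,0,0],[100,0,0,-0.1,0,0,0],[100,0,0,-0.25,0,0,0],[100,0,0,-0.45,0,0,0],[100,0,0,-0.6,0,0,0]]]}}

```text
t: 13.85
eef_pos: [0.5137, -0.0737, 0.1561]
ee_rot: [3.141, 0.004, -2.645]
force: [0.5, -0.1, -0.7]
width: 0.0531
gripper_force: 0.0
```

{"method": "jog_arm", "body": {"steps": [[[100,0.8,0,-0.4,0,0,0],[100,0.8,0,-0.4,0,0,0],[100,0.8,0,-0.4,0,0,0],[100,0.8,0,-0.4,0,0,0],[100,0.8,0,-0.4,0,0,0]]]}}

```text
t: 14.35
eef_pos: [0.335, -0.1702, 0.2547]
ee_rot: [3.142, 0.006, -2.645]
force: [0.9, 0.9, -0.0]
width: 0.0532
gripper_force: 0.0
```

```bash
python3 - <<'E'
from h import *
np.set_printoptions(precision=4,suppress=True)
t=grab('top','t5.png');s=grab('scene','s5.png')
print(proj(t,lay+Z*.014),proj(t,lay-.165*u+Z*.014),proj(s,lay+Z*.014),proj(s,lay-.165*u+Z*.014),arm.get_state()['eef_pos'])
a=cv2.resize(cv2.imread('pics/s5.png')[270:430,180:340],(400,400),interpolation=cv2.INTER_CUBIC)
b=cv2.resize(cv2.imread('pics/t5.png')[220:340,220:340],(400,400),interpolation=cv2.INTER_CUBIC)
cv2.imwrite('pics/c5.png',np.clip(np.hstack([a,b])*1.4,0,255).astype(np.uint8))
E
```

```text
[256.6599 271.0852] [283.0258 323.255 ] [274.1906 337.6638] [352.634  359.5558] [ 0.3359 -0.1701  0.2549]
```

View pics/c5.png

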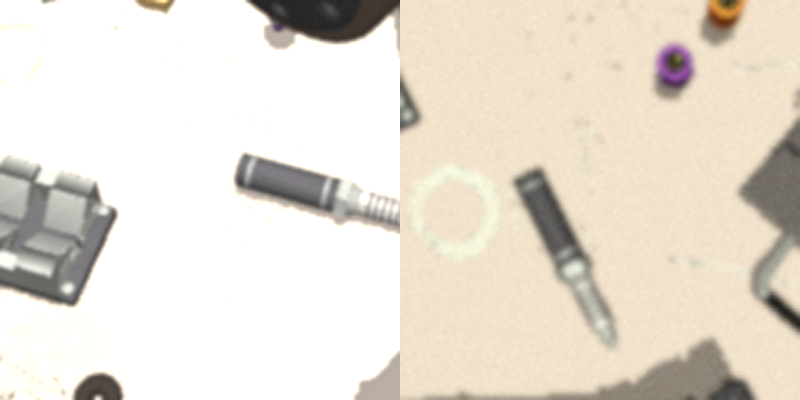

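The handpiece lies on the bench, with its tail at top ≈(258.7,272.5) and its tip at (283.6,323.5). Next I'll measure its axis accurately.

```bash
python3 - <<'E'
from h import *
np.set_printoptions(precision=4,suppress=True)
def fit(f,x0,y0,x1,y1):
    im=f['color'][y0:y1,x0:x1].astype(int)
    dif=(im[...,0]-im[...,2]); bg=np.median(im.reshape(-1,3),axis=0); m=(np.abs(im-bg).sum(2)>60).astype(np.uint8)
    k,l,st,ce=cv2.connectedComponentsWithStats(m);i=1+np.argmax(st[1:,4]);ys,xs=np.nonzero(l==i)
    w=np.array([onz(f,x+x0,y+y0,.014)[:2] for x,y in zip(xs,ys)])
    c=w.mean(0);d=np.linalg.svd(w-c)[2][0];d*=np.sign(d@u[:2]);p=(w-c)@d;q=(w-c)@[-d[1],d[0]]
    print(st[i],'yaw',np.degrees(np.arctan2(d[1],d[0])),'len',np.ptp(p),'wid',np.ptp(q),'tail',c+d*p.max(),'tip',c+d*p.min())
    dark=(im.max(2)<95)&(l==i);ys,xs=np.nonzero(dark);w=np.array([onz(f,x+x0,y+y0,.018)[:2] for x,y in zip(xs,ys)])
    r=cv2.minAreaRect(w.astype(np.float32));print('dark',r)
fit(grab('top'),240,262,300,327)
fit(grab('scene'),265,325,375,375)
E
```

```text
[ 13   8  32  54 547] yaw 28.349736891581486 len 0.16662668099377076 wid 0.033990524470963485 tail [ 0.5365 -0.0607] tip [ 0.3899 -0.1398]
dark ((0.493770569562912, -0.08412569761276245), (0.08709600567817688, 0.023906074464321136), 27.930810928344727)
[   8    6   82   34 1277] yaw 27.686838897387737 len 0.17002087110772796 wid 0.04176095570717162 tail [ 0.5369 -0.0582] tip [ 0.3863 -0.1372]
dark ((0.4727238118648529, -0.09210865199565887), (0.1344468891620636, 0.028201933950185776), 28.289295196533203)
```

```bash
cat >> h.py <<'E'
nose=np.array([.4260,-.1194,0])
E
python3 - <<'E'
from h import *
print(go(nose+Z*.06,RS))
E
```

```text
[-0.4037  0.0057  0.7747  0.0012  0.006   0.0047]
```

{"method": "jog_arm", "body": {"steps": [[[100,-0.2,0.006,0.2,0,0,0],[120,-0.4,0.006,0.38,0,0,0],[120,-0.404,0.006,0.57,0,0,0],[120,-0.404,0.006,0.72,0,0,0],[120,-0.404,0.006,0.775,0,0,0],[120,-0.404,0.006,0.775,0,0,0]]]}}

```text
t: 15.15
eef_pos: [0.4229, -0.1189, 0.0549]
ee_rot: [3.136, -0.006, -2.644]
force: [-0.6, -0.4, 0.1]
width: 0.0463
gripper_force: 0.0
```

```bash
python3 - <<'E'
from h import *
print(go(nose+Z*.004,RS))
E
```

```text
[-0.0112 -0.0088  0.2037  0.0066 -0.0082  0.0064]
```

{"method": "jog_arm", "body": {"steps": [[[120,-0.008,-0.004,0.08,0,0,0],[120,-0.008,-0.004,0.15,0,0,0],[120,-0.008,-0.004,0.2,0,0,0],[120,-0.008,-0.004,0.21,0,0,0],[120,-0.008,-0.004,0.21,0,0,0]]]}}

```text
t: 15.65
eef_pos: [0.4287, -0.1188, 0.0077]
ee_rot: [3.14, 0.003, -2.644]
force: [0.2, -0.6, -0.0]
width: 0.0462
gripper_force: 0.0
```

```bash
python3 - <<'E'
from h import *
for i in range(4):
  print(go(nose+Z*.004,RS)); vision.grab_frame('top')
E
```

```text
[0.0108 0.0031 0.0147 0.0015 0.0043 0.0064]
[0.0114 0.0035 0.0159 0.0011 0.0053 0.0063]
[0.0118 0.0036 0.0164 0.0009 0.006  0.0063]
[0.0115 0.0036 0.0164 0.0009 0.0063 0.0061]
```

{"method": "jog_arm", "body": {"steps": [[[130,0.01,0.004,0.014,0,0,0],[130,0.01,0.004,0.014,0,0,0],[160,0.01,0.004,0.014,0,0,0],[200,0.01,0.004,0.014,0,0,0],[240,0.01,0.004,0.014,0,0,0],[240,0.01,0.004,0.014,0,0,0],[240,0.01,0.004,0.014,0,0,0]]], "newtons": 40}}

```text
t: 16.55
eef_pos: [0.4256, -0.1193, 0.0036]
ee_rot: [3.14, 0.003, -2.645]
force: [-0.1, -1.2, 0.5]
width: 0.0187
gripper_force: 39.9
```

```bash
python3 - <<'E'
from h import *
s=arm.get_state();print(s['eef_pos'],s['ee_rot'],s['force'],go(s['eef_pos']+Z*.09,RS))
E
```

```text
[ 0.42556459 -0.11930878  0.00364649] [ 3.14036024  0.00347451 -2.64486145] [-0.06894438 -1.1794181   0.47786341] [-0.0013  0.0004 -0.36    0.0016  0.0044  0.0058]
```

{"method": "jog_arm", "body": {"steps": [[[240,0,0,-0.05,0,0,0],[240,0,0,-0.12,0,0,0],[240,0,0,-0.24,0,0,0],[240,0,0,-0.36,0,0,0],[240,0,0,-0.36,0,0,0]]], "newtons": 55}}

```text
t: 17.05
eef_pos: [0.4274, -0.1194, 0.0968]
ee_rot: [-3.14, 0.009, -2.644]
force: [0.6, 0.7, -2.5]
width: 0.0189
gripper_force: 54.9
```

```bash
cat >> h.py <<'E'
seat=np.array([.6375,.1075,0])
E
python3 - <<'E'
from h import *
np.set_printoptions(precision=4,suppress=True)
t={'extrinsics':0};t=grab('top');i=cv2.imread('pics/t5.png')
print('stop top',onz(t,193.1,230.2,.068),'exp .641 .1094')
f=cv2.imread('pics/top0.png')
v=f.max(2);m=np.zeros_like(v);m[222:240,180:206]=(v[222:240,180:206]>115)&(cv2.cvtColor(f,cv2.COLOR_BGR2HSV)[222:240,180:206,1]<35)
k,l,st,ce=cv2.connectedComponentsWithStats(m)
for j in range(1,k):
    if st[j,4]>8:
        ys,xs=np.nonzero(l==j);r=cv2.minAreaRect(np.c_[xs,ys].astype(np.float32));print(st[j],r[0],onz(t,*r[0],.068),[onz(t,*p,.068)[:2] for p in cv2.boxPoints(r)])
print(go(seat-.165*u+Z*.085,RS),arm.get_state()['eef_pos'],arm.get_state()['moment'])
E
```

```text
stop top [0.643  0.1096 0.068 ] exp .641 .1094
[180 222   7   4  14] (183.0, 223.5) [0.6608 0.1376 0.068 ] [array([0.6565, 0.1456]), array([0.6647, 0.1458]), array([0.665 , 0.1296]), array([0.6568, 0.1293])]
[185 226  15  10  49] (192.1999969482422, 230.39999389648438) [0.6424 0.112  0.068 ] [array([0.6355, 0.1329]), array([0.6559, 0.0945]), array([0.6494, 0.091 ]), array([0.629 , 0.1294])]
[-0.5151  0.3977  0.0435  0.0004  0.0087  0.0058] [ 0.4262 -0.1193  0.095 ] [-0.0965  0.2158  0.011 ]
```

{"method": "jog_arm", "body": {"steps": [[[240,-0.1,0.08,0,0,0,0],[240,-0.2,0.16,0,0,0,0],[240,-0.3,0.24,0,0,0,0],[240,-0.4,0.3,0,0,0,0],[240,-0.5,0.36,0,0,0,0],[240,-0.56,0.4,0,0,0,0],[240,-0.595,0.4,0,0,0,0],[240,-0.595,0.4,0,0,0,0]]]}}

```text
t: 17.9
eef_pos: [0.5084, 0.0394, 0.0933]
ee_rot: [3.14, 0.002, -2.644]
force: [-0.2, -0.2, -2.6]
width: 0.0188
gripper_force: 54.9
```

```bash
cat >> h.py <<'E'
seat=np.array([.6371,.1082,0])
E
python3 - <<'E'
from h import *
np.set_printoptions(precision=4,suppress=True)
print(go(seat-.145*u+Z*.06,RS),arm.get_state()['eef_pos'],arm.get_state()['q'])
grab('scene','s6.png');grab('top','t6.png')
a=cv2.resize(cv2.imread('pics/s6.png')[300:420,120:280],(400,300),interpolation=cv2.INTER_CUBIC)
b=cv2.resize(cv2.imread('pics/t6.png')[200:290,170:290],(400,300),interpolation=cv2.INTER_CUBIC)
cv2.imwrite('pics/c6.png',np.clip(np.hstack([a,b])*1.4,0,255).astype(np.uint8))
E
```

```text
[-0.0034 -0.0009  0.1331  0.0019  0.0023  0.0066] [0.5084 0.0394 0.0933] [ 0.4617  0.2204 -0.5244 -0.0021 -0.8243 -1.5338]
```

View pics/c6.png

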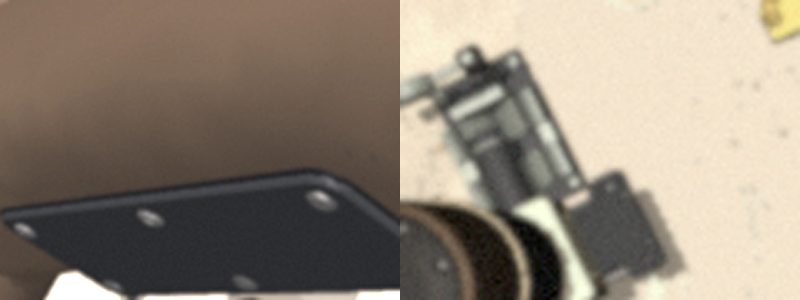

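The top view shows the dark body in line above the V, with its tail about 20 mm short of the stop. That was my last picture; I'll continue by force. Lowering next.

{"method": "jog_arm", "body": {"steps": [[[240,-0.003,0,0.06,0,0,0],[240,-0.003,0,0.12,0,0,0],[240,-0.003,0,0.17,0,0,0],[240,-0.003,0,0.2,0,0,0],[240,-0.003,0,0.2,0,0,0]]]}}

```text
t: 18.5
eef_pos: [0.5081, 0.0388, 0.0434]
ee_rot: [3.14, 0.001, -2.646]
force: [-0.9, -0.2, -2.4]
width: 0.0186
gripper_force: 54.9
```

{"method": "jog_arm", "body": {"steps": [[[240,0,0,0.008,0,0,0],[240,0,0,0.016,0,0,0],[240,0,0,0.016,0,0,0]]]}}

```text
t: 18.8
eef_pos: [0.5092, 0.0398, 0.0405]
ee_rot: [3.14, 0.004, -2.645]
force: [-0.7, 0.3, -2.7]
width: 0.0185
gripper_force: 54.9
```

{"method": "jog_arm", "body": {"steps": [[[240,0,0,0.008,0,0,0],[240,0,0,0.014,0,0,0],[240,0,0,0.014,0,0,0]]]}}

```text
t: 19.1
eef_pos: [0.5092, 0.0399, 0.0366]
ee_rot: [3.14, 0.003, -2.645]
force: [-0.6, 0.7, -1.8]
width: 0.0189
gripper_force: 54.9
```

{"method": "jog_arm", "body": {"steps": [[[240,0,0,0.004,0,0,0],[240,0,0,0.008,0,0,0],[240,0,0,0.008,0,0,0]]]}}

```text
t: 19.4
eef_pos: [0.5094, 0.0398, 0.0348]
ee_rot: [3.14, 0.004, -2.645]
force: [0.1, -0.5, 0.5]
width: 0.0189
gripper_force: 54.9
```

Resting on the flanks. I'll slide it toward the stop.

{"method": "jog_arm", "body": {"steps": [[[240,-0.02,0,0,0,0,0],[240,-0.04,0,0,0,0,0],[240,-0.06,0,0,0,0,0],[240,-0.06,0,0,0,0,0]]]}}

```text
t: 19.8
eef_pos: [0.5237, 0.0475, 0.0349]
ee_rot: [3.141, 0.005, -2.645]
force: [1.2, -1.1, 0.2]
width: 0.0187
gripper_force: 54.9
```

{"method": "jog_arm", "body": {"steps": [[[240,-0.01,0,0,0,0,0],[240,-0.02,0,0,0,0,0],[240,-0.02,0,0,0,0,0]]]}}

```text
t: 20.1
eef_pos: [0.527, 0.0494, 0.0348]
ee_rot: [3.14, 0.003, -2.645]
force: [0.6, -2.9, 1.1]
width: 0.0188
gripper_force: 54.9
```

{"method": "jog_arm", "body": {"steps": [[[240,-0.006,0,0,0,0,0],[240,-0.012,0,0,0,0,0],[240,-0.012,0,0,0,0,0]]]}}

```text
t: 20.4
eef_pos: [0.5295, 0.0508, 0.0349]
ee_rot: [3.14, 0.003, -2.645]
force: [0.2, -4.7, 1.2]
width: 0.0185
gripper_force: 54.9
```

{"method": "jog_arm", "body": {"steps": [[[240,-0.006,-0.003,0,0,0,0],[240,-0.012,-0.004,0,0,0,0],[240,-0.012,-0.004,0,0,0,0]]]}}

```text
t: 20.7
eef_pos: [0.5304, 0.0507, 0.0344]
ee_rot: [3.139, -0.001, -2.645]
force: [-7.6, -3.5, 6.3]
width: 0.0184
gripper_force: 54.9
```

Stop contact. I'll push a little further home, then release and check.

{"method": "jog_arm", "body": {"steps": [[[240,-0.008,-0.002,0,0,0,0],[240,-0.012,-0.003,0,0,0,0],[240,-0.012,-0.003,0,0,0,0]]]}}

```text
t: 21.0
eef_pos: [0.5305, 0.0504, 0.0339]
ee_rot: [3.138, -0.006, -2.646]
force: [-15.6, -3.9, 12.6]
width: 0.0187
gripper_force: 54.9
```

{"method": "jog_arm", "body": {"steps": [[[215,0,0,0,0,0,0],[190,0,0,0,0,0,0],[170,0,0,0,0,0,0],[170,0,0,0,0,0,0]]]}}

```text
t: 21.4
eef_pos: [0.5363, 0.0527, 0.035]
ee_rot: [3.14, 0.005, -2.645]
force: [0.0, -0.4, -0.4]
width: 0.0284
gripper_force: 0.0
```

{"method": "jog_arm", "body": {"steps": [[[200,0,0,0,0,0,0],[230,0,0,0,0,0,0],[240,0,0,0,0,0,0],[240,0,0,0,0,0,0]]], "newtons": 8}}

```text
t: 21.8
eef_pos: [0.5357, 0.0524, 0.0348]
ee_rot: [3.14, 0.004, -2.645]
force: [0.3, 1.9, 0.1]
width: 0.0195
gripper_force: 8.0
```

Now a gentle push with a light grip, to confirm the stop bears.

{"method": "jog_arm", "body": {"steps": [[[240,-0.005,0,0,0,0,0],[240,-0.01,0,0,0,0,0],[240,-0.014,0,0,0,0,0],[240,-0.014,0,0,0,0,0]]]}}

```text
t: 22.2
eef_pos: [0.5359, 0.0525, 0.0343]
ee_rot: [3.14, -0.002, -2.646]
force: [-8.4, -0.5, 5.5]
width: 0.0198
gripper_force: 8.0
```

It bears on the stop (8 N, no motion). I'll release and rise straight up.

{"method": "jog_arm", "body": {"steps": [[[215,0,0,0,0,0,0],[190,0,0,0,0,0,0],[140,0.01,0,0,0,0,0],[120,0.014,0,0,0,0,0],[120,0.014,0,-0.15,0,0,0],[120,0.014,0,-0.35,0,0,0],[120,0.014,0,-0.55,0,0,0],[120,0.014,0,-0.75,0,0,0]]]}}

```text
t: 23.0
eef_pos: [0.5348, 0.0513, 0.2246]
ee_rot: [3.14, 0.004, -2.645]
force: [1.7, 2.3, -0.3]
width: 0.0465
gripper_force: 0.0
```

{"method": "jog_arm", "body": {"steps": [[[150,0.5,-0.8,-0.1,0,0,0],[150,0.5,-0.8,-0.1,0,0,0],[150,0.5,-0.8,-0.1,0,0,0],[150,0.5,-0.8,-0.1,0,0,0],[150,0.5,-0.8,-0.1,0,0,0],[150,0.5,-0.8,-0.1,0,0,0]]]}}

```text
t: 23.6
eef_pos: [0.52, -0.1877, 0.2471]
ee_rot: [3.141, 0.004, -2.649]
force: [-0.4, 1.3, -1.2]
width: 0.036
gripper_force: 0.0
```

```bash
python3 - <<'E'
from h import *
np.set_printoptions(precision=4,suppress=True,linewidth=220)
print(arm.get_state()['eef_pos'],arm.get_state()['q'])
s=grab('scene','s7.png');t=grab('top','t7.png')
T=np.array([.6371,.1082,.0458])
for n,f in(('s',s),('t',t)):
    print(n,proj(f,T+Z*.0),proj(f,T-.085*u),proj(f,T-.165*u))
b=cv2.imread('pics/t7.png')[222:285,180:240].max(2)
print(b[:45,:45])
E
```

```text
[ 0.52   -0.1877  0.2471] [ 0.0064  0.1434 -0.229  -0.0021 -1.1952 -1.0838]
s [172.9212 350.7057] [213.418  362.7031] [252.7987 374.3699]
t [195.5534 233.0511] [209.2511 260.3785] [222.2109 286.2338]
[[157 154 150 ... 192 190 190]
 [144 149 151 ... 191 190 192]
 [130 148 157 ... 190 191 188]
 ...
 [ 70  68  71 ...  66  65  68]
 [ 72  74  73 ...  69  69  72]
 [ 71  71  74 ...  71  69  75]]
```

```bash
python3 - <<'E'
from h import *
np.set_printoptions(precision=4,suppress=True)
for n,nn,(x0,y0,x1,y1) in(('t7','top',(182,222,240,298)),('s7','scene',(150,330,262,395))):
    f=vision.grab_frame(nn);a=cv2.imread(f'pics/{n}.png').astype(int);b=cv2.imread(f'pics/{nn}0.png').astype(int)
    m=(np.abs(a-b).sum(2)[y0:y1,x0:x1]>45).astype(np.uint8);m=cv2.morphologyEx(m,cv2.MORPH_CLOSE,np.ones((3,3)))
    k,l,st,ce=cv2.connectedComponentsWithStats(m);i=1+np.argmax(st[1:,4]);ys,xs=np.nonzero(l==i)
    w=np.array([onz(f,x+x0,y+y0,.0458)[:2] for x,y in zip(xs,ys)])-seat[:2]
    p=w@u[:2];q=w@[-u[1],u[0]];print(nn,st[i],'along',p.min(),p.max(),'lat',[np.round(np.median(q[(p>a_)&(p<a_+.02)]),4) for a_ in(-.16,-.12,-.08,-.04,-.02)],'wid',np.ptp(q))
E
```

```text
top [   0    0   58   76 3449] along -0.21246734681795273 0.01586465983672664 lat [np.float64(0.0149), np.float64(0.0014), np.float64(-0.006), np.float64(-0.0639), np.float64(-0.056)] wid 0.23219360261156063
scene [   0    0  112   65 6144] along -0.19314179573729084 0.06465293820696108 lat [np.float64(-0.0141), np.float64(-0.0085), np.float64(-0.0059), np.float64(0.0145), np.float64(0.0174)] wid 0.18249096822090038
```

I'll close the bin first and check the seat with the arm clear afterwards.

```bash
cat >> h.py <<'E'
RB=R.from_euler('xyz',[np.pi,0,np.radians(-129.4)]); hand=np.array([.426,-.2815,.079])
E
python3 - <<'E'
from h import *
print(go(hand+Z*.08,RB))
E
```

```text
[ 0.5201 -0.1655  0.3478  0.0011  0.0046 -0.4918]
```

{"method": "jog_arm", "body": {"steps": [[[150,0.52,-0.165,0,0,0,-0.49],[150,0.52,-0.165,0,0,0,-0.49],[150,0.52,-0.165,0.1,0,0,-0.49],[150,0.52,-0.165,0.25,0,0,-0.49],[150,0.52,-0.165,0.35,0,0,-0.49],[150,0.52,-0.165,0.35,0,0,-0.49]]]}}

```text
t: 24.4
eef_pos: [0.424, -0.2803, 0.1556]
ee_rot: [3.136, 0.002, -2.259]
force: [0.2, 0.3, 0.4]
width: 0.0356
gripper_force: 0.0
```

```bash
python3 - <<'E'
from h import *
print(go(hand-Z*.019,RB))
E
```

```text
[-0.0008 -0.0113  0.3825  0.007   0.0022 -0.0012]
```

{"method": "jog_arm", "body": {"steps": [[[150,0,-0.005,0.1,0,0,0],[150,0,-0.008,0.2,0,0,0],[150,0,-0.008,0.28,0,0,0],[150,0,-0.008,0.35,0,0,0],[150,0,-0.008,0.385,0,0,0],[150,0,-0.008,0.385,0,0,0]]]}}

```text
t: 25.0
eef_pos: [0.4282, -0.2823, 0.0624]
ee_rot: [3.141, 0.003, -2.259]
force: [0.1, 0.1, 0.6]
width: 0.0362
gripper_force: 0.0
```

{"method": "jog_arm", "body": {"steps": [[[200,0,0,0,0,0,0],[230,0,0,0,0,0,0],[245,0,0,0,0,0,0],[245,0,0,0,0,0,0],[245,0,0,0,0,0,0]]], "newtons": 10}}

```text
t: 25.5
eef_pos: [0.4269, -0.2823, 0.0628]
ee_rot: [3.14, 0.004, -2.261]
force: [-2.1, 6.2, 6.1]
width: 0.0097
gripper_force: 10.0
```

{"method": "jog_arm", "body": {"steps": [[[245,0,-0.029,-0.058,0,0,0],[245,0,-0.063,-0.112,0,0,0],[245,0,-0.093,-0.153,0,0,0],[245,0,-0.125,-0.189,0,0,0],[245,0,-0.16,-0.224,0,0,0],[245,-0.003,-0.197,-0.255,0,0,0],[245,-0.003,-0.236,-0.283,0,0,0],[245,-0.003,-0.278,-0.308,0,0,0]]]}}

```text
t: 26.3
eef_pos: [0.4798, -0.3261, 0.1407]
ee_rot: [3.139, 0.003, -2.26]
force: [-6.3, 4.8, 9.7]
width: 0.0094
gripper_force: 10.0
```

{"method": "jog_arm", "body": {"steps": [[[245,0,-0.043,-0.023,0,0,0],[245,0,-0.088,-0.041,0,0,0],[245,0,-0.134,-0.056,0,0,0],[245,-0.002,-0.18,-0.067,0,0,0],[245,-0.002,-0.225,-0.075,0,0,0],[245,-0.002,-0.26,-0.079,0,0,0],[245,-0.002,-0.275,-0.081,0,0,0],[245,-0.002,-0.275,-0.081,0,0,0]]]}}

```text
t: 27.1
eef_pos: [0.5349, -0.3716, 0.1602]
ee_rot: [-3.141, 0.002, -2.261]
force: [-3.0, -3.7, 3.4]
width: 0.0096
gripper_force: 10.0
```

{"method": "jog_arm", "body": {"steps": [[[245,0,-0.012,0,0,0,0],[245,0,-0.012,0,0,0,0]]]}}

```text
t: 27.3
eef_pos: [0.5364, -0.3728, 0.1602]
ee_rot: [3.141, 0.002, -2.26]
force: [-4.6, -2.0, 4.5]
width: 0.0096
gripper_force: 10.0
```

{"method": "jog_arm", "body": {"steps": [[[210,0,0.01,0,0,0,0],[150,0,0.01,0,0,0,0],[150,0,0.01,0,0,0,0],[150,0,0.01,-0.1,0,0,0],[150,0,0.01,-0.25,0,0,0],[150,0,0.01,-0.45,0,0,0],[150,0,0.01,-0.6,0,0,0]]]}}

```text
t: 28.0
eef_pos: [0.5355, -0.3709, 0.3127]
ee_rot: [-3.139, 0.004, -2.26]
force: [1.5, -0.9, 0.1]
width: 0.0361
gripper_force: 0.0
```

{"method": "jog_arm", "body": {"steps": [[[150,0.9,0.6,-0.1,0,0,0],[150,0.9,0.6,-0.1,0,0,0],[150,0.9,0.6,-0.1,0,0,0],[150,0.9,0.6,-0.1,0,0,0],[150,0.9,0.6,-0.1,0,0,0],[150,0.9,0.6,-0.1,0,0,0],[150,0.9,0.6,-0.1,0,0,0]]]}}

```text
t: 28.7
eef_pos: [0.2738, -0.4497, 0.3349]
ee_rot: [-3.14, 0.004, -2.263]
force: [-0.1, 0.1, -0.2]
width: 0.036
gripper_force: 0.0
```

{"method": "jog_arm", "body": {"steps": [[[150,0.5,-0.5,0,0,0,0.7],[150,0.5,-0.5,0,0,0,0.7],[150,0.5,-0.5,0,0,0,0.7],[150,0.5,-0.5,0,0,0,0.7],[150,0.5,-0.5,0,0,0,0.7],[150,0.5,-0.5,0,0,0,0.7]]]}}

```text
t: 29.3
eef_pos: [0.2937, -0.6253, 0.3317]
ee_rot: [3.138, 0.003, -2.809]
force: [0.2, 0.1, -0.4]
width: 0.0364
gripper_force: 0.0
```

```bash
python3 - <<'E'
from h import *
np.set_printoptions(precision=4,suppress=True,linewidth=250)
print(arm.get_state()['eef_pos'],arm.get_state()['force'])
I={}
for n,nn,(x0,y0,x1,y1) in(('t8','top',(175,215,240,298)),('s8','scene',(140,320,270,395))):
    f=grab(nn,n+'.png');a=cv2.imread(f'pics/{n}.png').astype(int);b=cv2.imread(f'pics/{nn}0.png').astype(int)
    D=np.abs(a-b).sum(2)
    m=(D[y0:y1,x0:x1]>60).astype(np.uint8);m=cv2.morphologyEx(m,cv2.MORPH_CLOSE,np.ones((3,3)))
    k,l,st,ce=cv2.connectedComponentsWithStats(m);i=1+np.argmax(st[1:,4]);ys,xs=np.nonzero(l==i)
    w=np.array([onz(f,x+x0,y+y0,.0458)[:2] for x,y in zip(xs,ys)])-seat[:2]
    p=w@u[:2];q=w@[-u[1],u[0]];print(nn,st[i],'along',p.min(),p.max(),'lat',[np.round(np.median(q[(p>a_)&(p<a_+.02)]),4) for a_ in(-.16,-.12,-.08,-.04,-.02)],'wid',np.ptp(q))
    # other changes
    M=cv2.morphologyEx((D>70).astype(np.uint8),cv2.MORPH_OPEN,np.ones((3,3)))
    k,l,st,ce=cv2.connectedComponentsWithStats(M);print([list(x) for x in st[1:] if x[4]>15])
    g=cv2.cvtColor(a.astype(np.uint8),cv2.COLOR_BGR2GRAY)
    if nn=='scene':
        g=g[198:212,364:400]; print('handle patch diff',np.abs(g.astype(int)-cv2.cvtColor(b.astype(np.uint8),cv2.COLOR_BGR2GRAY)[198:212,364:400]).mean())
E
```

```text
[ 0.2937 -0.6253  0.3317] [ 0.2007  0.0997 -0.3962]
top [ 21  17  30  55 360] along -0.16792068238053018 -0.001711226809542371 lat [np.float64(-0.0059), np.float64(-0.0023), np.float64(-0.0072), np.float64(-0.0097), np.float64(-0.0085)] wid 0.03313082240627764
[[np.int32(206), np.int32(247), np.int32(5), np.int32(7), np.int32(23)], [np.int32(206), np.int32(259), np.int32(19), np.int32(27), np.int32(189)], [np.int32(318), np.int32(293), np.int32(295), np.int32(187), np.int32(14310)], [np.int32(369), np.int32(345), np.int32(48), np.int32(27), np.int32(818)], [np.int32(248), np.int32(365), np.int32(9), np.int32(5), np.int32(37)], [np.int32(498), np.int32(367), np.int32(4), np.int32(4), np.int32(16)], [np.int32(390), np.int32(386), np.int32(113), np.int32(94), np.int32(2963)], [np.int32(586), np.int32(386), np.int32(38), np.int32(89), np.int32(1726)], [np.int32(290), np.int32(393), np.int32(7), np.int32(5), np.int32(29)], [np.int32(633), np.int32(407), np.int32(5), np.int32(29), np.int32(120)], [np.int32(494), np.int32(412), np.int32(110), np.int32(68), np.int32(3525)], [np.int32(193), n
[... 1748 characters left out ...]
, [np.int32(173), np.int32(347), np.int32(4), np.int32(9), np.int32(30)], [np.int32(178), np.int32(346), np.int32(12), np.int32(10), np.int32(97)], [np.int32(199), np.int32(352), np.int32(8), np.int32(9), np.int32(58)], [np.int32(211), np.int32(355), np.int32(43), np.int32(32), np.int32(635)], [np.int32(175), np.int32(357), np.int32(17), np.int32(8), np.int32(55)], [np.int32(195), np.int32(363), np.int32(9), np.int32(5), np.int32(29)], [np.int32(471), np.int32(388), np.int32(57), np.int32(92), np.int32(1099)], [np.int32(536), np.int32(433), np.int32(24), np.int32(47), np.int32(208)], [np.int32(367), np.int32(436), np.int32(11), np.int32(12), np.int32(76)]]
handle patch diff 5.571428571428571
```

```bash
python3 - <<'E'
from h import *
np.set_printoptions(precision=4,suppress=True,linewidth=250)
for n in('scene0','s8'):
    v=cv2.imread(f'pics/{n}.png')[196:214,366:398].max(2);ys,xs=np.nonzero(v<50);print(n,len(xs),xs.mean()+366,ys.mean()+196)
t=vision.grab_frame('top');s=vision.grab_frame('scene')
for f in(t,s):
    g=cv2.GaussianBlur(cv2.cvtColor(f['color'],cv2.COLOR_RGB2GRAY),(0,0),.6)
    for al in(.01,-.005,-.02,-.04,-.06,-.08,-.11,-.125,-.14,-.155):
        row=[]
        for la in np.arange(-.024,.025,.004):
            p=proj(f,seat+u*al+np.array([-u[1],u[0],0])*la+Z*.05);row.append(int(cv2.getRectSubPix(g,(1,1),(float(p[0]),float(p[1])))[0,0]))
        print(al,row)
E
```

```text
scene0 90 381.7111111111111 204.54444444444445
s8 87 381.5977011494253 204.632183908046
0.01 [66, 99, 136, 145, 145, 145, 142, 144, 148, 144, 144, 144, 130]
-0.005 [84, 94, 80, 60, 61, 74, 82, 80, 74, 75, 89, 97, 88]
-0.02 [89, 99, 82, 58, 52, 60, 64, 63, 60, 68, 90, 99, 90]
-0.04 [71, 69, 56, 43, 49, 58, 65, 66, 59, 59, 65, 66, 70]
-0.06 [93, 101, 84, 56, 50, 59, 66, 67, 63, 70, 90, 100, 90]
-0.08 [70, 71, 64, 58, 69, 83, 92, 93, 86, 78, 82, 88, 83]
-0.11 [166, 159, 134, 100, 98, 119, 134, 128, 128, 149, 164, 166, 166]
-0.125 [167, 161, 136, 101, 90, 113, 131, 130, 129, 149, 165, 166, 167]
-0.14 [174, 166, 137, 103, 106, 134, 156, 154, 144, 153, 165, 166, 168]
-0.155 [170, 171, 157, 125, 101, 112, 134, 143, 155, 165, 167, 167, 166]
0.01 [110, 110, 109, 108, 114, 114, 117, 113, 116, 116, 96, 69, 63]
-0.005 [117, 132, 123, 105, 118, 123, 121, 112, 88, 59, 69, 111, 101]
-0.02 [118, 134, 126, 86, 78, 83, 82, 77, 68, 53, 72, 115, 103]
-0.04 [83, 74, 80, 72, 77, 82, 83, 78, 69, 54, 48, 57, 72]
-0.06 [120, 135, 126, 85, 76, 81, 82, 79, 69, 55, 72, 116, 103]
-0.08 [80, 82, 96, 123, 135, 129, 130, 115, 85, 64, 66, 90, 82]
-0.11 [194, 193, 193, 184, 148, 153, 154, 132, 102, 98, 117, 117, 117]
-0.125 [194, 195, 194, 183, 140, 153, 151, 133, 116, 104, 117, 117, 117]
-0.14 [194, 194, 194, 188, 162, 181, 186, 169, 134, 110, 117, 117, 117]
-0.155 [196, 196, 195, 193, 186, 138, 140, 117, 135, 134, 117, 118, 117]
```

The body sits centred and straight between the flanks with its tail at the stop, and the bin handle is back at its shut position. Handing in.

```bash
python3 -c "
from station import arm;print(arm.job_done())"
```

```text
the job is handed in; nothing more can be done
None
```

The job is handed in at about 29 s: the thick handpiece rests in the V against the back stop, bearing on both flanks as far as the images show. The bin is tilted shut with the slim handpiece left in its slot (its presence and the bystanders' positions were not separately re-measured at the end).

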